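Seat a deep-well plate in the bay of a plate shaker and close its retaining bar

ROBOT

A 6-joint arm with a two-finger parallel gripper is mounted at the origin on a cart in front of the work surface, level with it; the furniture and walls round the work are solid. World frame = base frame: x ahead of the robot, y to its left, z up, the work surface at z = 0. Lengths are in m, angles in degrees, forces in N, time in s.
With the tool pointing down it reaches from about 0.35 to 0.875 m from the base axis. Payload 4.2 kg.
Tool frame: the origin (TCP) lies at the very end of the fingers, on their centre line; the grasp point (between the pads) lies pinch_z behind it (pinch_z is the distance from the TCP to the grasp point, in m); z points along the fingers, y is the line along which they close (so a half turn about z gives the same grasp; the last joint's range is limited). The gripper opens to 85 mm and grips with 20 to 120 N. Pads are 22 mm wide; open, the fingers measure 114 mm over their backs; the gripper's body (76 mm by 85 mm) begins 54 mm behind the grasp point. The pads swing forward as they close: fully open they stand 13 mm farther back than shut.
Start: joints at [-58.178, 22.042, 0.453, 0, -68.411, -14.817], TCP at [0.183, -0.598, 0.231] pointing down, gripper open.
Joint ranges: [-179.83, 179.83], [-69.29, 118.12], [-61.27, 80.66], [-181.25, 117.63], [-171.15, -9.14], [-177.46, 177.46]. Speed limits (degrees/s): [159.86, 159.86, 180, 180, 180, 180].

INTERFACE

Orientations are given as a 3x3 rotation matrix whose columns are the frame's x, y, z axes.
In Python, from plant import state, snapshot, sign_off, recognise, trace, pinch_z gives the robot as it stands. The module is installed in compiled form; this text tells all that it offers.
- The arm moves only by the tool carry_out, never from a script. Its arguments are lists of equal length, an entry for each row: "fingers": the gripper's target within -1 to 1 (fully open at 1, half-way at 0, shut at -1); "translation": the shift along the tool's x, y, z in mm, a list of three; "twist": the turn, a rotation vector about the tool's x, y, z in rad, a list of three. In form: {"fingers": [fingers, ...], "translation": [[dx, dy, dz], ...], "twist": [[wx, wy, wz], ...]}. A call has exactly 10 rows; each row is the pose to reach, as a shift and turn from the pose commanded when the call began, along the tool's axes at that moment; what a row does not reach only later rows make up. A row lasts 1/8 s, in which the tool goes at most 62.5 mm and 10.7 degrees, less where a joint would pass 70% of its speed; a pose out of reach is approached as far as the arm can. A call with a gripper value outside its range is refused whole. The fingers move at their own pace and stop on an object; "newtons" is the grip in N (left out, the last holds). Time passes only in rows, so rows that repeat a pose let the fingers close, or fill a call up. It gives the time, the measured TCP pose, the force, the opening and the grip force at its end, in the units of the state.
- state(): the state, without advancing time (a new reading comes with each control period).
- snapshot(name): name is "side" or "top" or "wrist"; returns a dict with "color" (384x512x3 uint8, red, green, blue), "intrinsics" (3x3 intrinsics, pixels), "extrinsics" (4x4, takes a point from world to camera coordinates). Camera axes: x right, y down, z forward; pixel columns grow to the right and rows downward; lengths in m; the calibration is good to about 2 mm. A picture is of the moment at which its call begins. There is no depth.
- sign_off(): hands the job in; it is judged then, once.
Trained networks look in a picture, given as the dict that the camera call returned (one of the last four; its "shot" number tells which), for a name from the list of things; names that differ only in an ending like _2 or _b are one class to them, and where a whole thing is asked for, a point or a joint stands for the part that bears it (a point fixed in the world has none). Each returns a list of dicts, best first, with "conf" (0 to 1); they miss things now and then, are a little off and sometimes report something else, mostly with a low value. They report only what shows in the picture. A call takes as long as a camera call.
- recognise(target, picture): "extent" ([left, top, right, bottom] in pixels, round what is visible of it).
- trace(target, picture): "mask" (384x512 bool, what is visible of it) and "extent" ([left, top, right, bottom] in pixels, round what is visible of it).
The state is a dict: "time": time; "joint_positions": joint angles; "qvel": joint speeds; "tau": joint torques, N m; "ee_pos": TCP position; "tool_rot": TCP orientation; "wrist_force": force on the tool from outside, world axes, zero at the start; "torque": the same for the moment, N m; "grip_width": opening from 0.0 (shut) to 1.0 (fully open); "grasp_force": force on a finger pad.
Only numpy, scipy, OpenCV 4.12 (cv2) and the standard library are available. Lean on these libraries where they do the work, as an engineer would, in place of code of your own. Each camera call takes 0.05 s, during which the arm holds its last target. There are 200 camera calls.

TASK

Get the bench shaker ready for a run: slide the white deep-well plate that lies askew on its platform over to the long left guide and along it until it sits square and fully home against the back stop, then swing the retaining bar shut across the front of the plate. Only push with the fingers - the plate stays flat on the platform and is never lifted - and leave the other things on the bench where they are.

Things in the scene. Friction and masses are not known exactly. Their poses are not given: they have to be found in the camera images.
- shaker: the low white bench shaker, fixed, 268 (x) x 220 (y) mm. Origin: on the bench, under the middle of its platform's width; x points from its front panel to its back, y to its left, z up. Its flat grey platform (x -135 to 125, y -110 to 110 mm) has its top at z = 50 mm and carries the plate bay: steel strips 12 to 14 mm high
- left_guide (a point): middle of the inner (right) face of the long left guide strip, at platform height; the strip runs along the shaker's x, from x = -112 to +119 mm in its frame, inner face at y = +75 mm
- back_stop (a point): middle of the front face of the back stop strip, at platform height; it runs along the shaker's y, from y = -18 to +83 mm in its frame, front face at x = +111 mm
- right_cheek (a point): middle of the inner (left) face of the short right cheek strip, at platform height; x +84 to +117 mm, inner face at y = -13.5 mm in the shaker's frame, with a flared lead-in that reaches forward to x = +67, y = -29. The bay between left guide and cheek is 88.5 mm wide
- bar_hinge (a point): axis of the retaining bar's upright hinge pin, at the bar's underside; in the shaker's frame at x = -23.5, y = +95.5 mm, outside the left guide, above which the bar passes
- plate: the loose white deep-well plate, 127.8 (x) x 85.5 (y) x 31 mm, about 0.16 kg, slides easily (friction 0.3): a skirt of full size 10 mm high, walls above set in 1.6 mm all round. Origin: centre of its underside; x along its long, y along its short side. It starts flat on the platform, in front and to the right of the bay, turned up to 0.2 rad; when seated its long side lies along the left guide
- bay_home (a point): point on the platform top where the plate's origin lies when the plate is home: skirt against the back stop, midway between left guide and right cheek (1.5 mm of play to either side); at x = +47, y = +31, z = 50 mm in the shaker's frame
- bar (a joint): angle of the retaining bar, rad: 0 shut at its end stop (it points to the shaker's -y, across the front of the plate, its rear face 1.5 mm clear of a seated plate's skirt); 1.57 points to the shaker's -x; starts open at 1.65 to 2.05, at most 2.2. From above it shuts counter-clockwise. It takes about 0.6 N at the knob and stays where left. A plate that is not home is in its way
- bar_knob (a point): the grey round knob on the bar's free end, 16 mm across, 100 mm from the hinge pin; the point is on its axis, 32.5 mm above the platform. The knob stands 14.5 to 44.5 mm above the platform, the steel bar (10 mm wide) 15.5 to 24.5 mm
- vial_amber: bystander: amber sample vial with a cap, 23 mm across, 48 mm high, on the bench to the right of the shaker; origin at the centre of its underside
- vial_clear: bystander: clear sample vial with a cap, 23 mm across, 48 mm high, on the bench to the right of the shaker; origin at the centre of its underside
- weight: bystander: steel calibration weight, 24 mm across, 30 mm high, on the bench to the right of the shaker; origin at the centre of its underside
- filter: bystander: syringe filter, 27 mm across, 16 mm high, on the bench in front on the right; origin at the centre of its underside
- dish: bystander: petri dish with tablets, 65 mm across, 13 mm high, on the bench to the right; origin at the centre of its underside
- tape: bystander: roll of label tape lying flat, 66 mm across, 18 mm high, on the bench in front on the left; origin at the centre of its underside
- timer: bystander: wedge-shaped countdown timer, 69 x 70 x 34 mm, on the bench to the left; origin at the centre of its underside
- small_beaker: bystander: small beaker, 50 mm across, 62 mm high, on the bench to the left; origin at the centre of its underside

How it is judged:
By the outcome, as a careful person would: the job done as asked, in the order asked, and still so for the second after the job is handed in, with the robot touching nothing.
It also fails if it takes over 64 s, if anything falls off the work surface, if the arm or the gripper's body presses on something with over 40 N, if the wrist force passes 120 N, or if a joint passes its speed limit or range.

## Working session

There is one attempt and no reset: what is moved stays moved. The work goes in short steps, Python scripts to look and compute and a tool call to move; the robot and the scene stay as the last step left them, time stands still between calls to the robot, and variables do not carry over. Pictures are saved under pics/ and viewed, at most 10 in all, crops included, and the job is handed in when it is done.

Besides the shell and the picture viewer there is one more tool, called after "Call:" by a JSON object that holds its "api" and its "payload". carry_out: Moves the arm, as the interface text tells. Its arguments: {"type":"object","properties":{"fingers":{"type":"array","items":{"type":"number"}},"translation":{"type":"array","items":{"type":"array","items":{"type":"number"}}},"twist":{"type":"array","items":{"type":"array","items":{"type":"number"}}},"newtons":{"type":"number"}},"required":["fingers","translation","twist"]}

```bash
mkdir -p pics
python3 - <<'E'
from plant import *
import cv2,numpy as np
print(pinch_z); s=state(); print(s['time'],s['ee_pos'],s['tool_rot'],s['grip_width'])
ims=[]
for n in ('top','side'):
    p=snapshot(n); ims.append(p); cv2.imwrite(f'pics/{n}0.png',cv2.cvtColor(p['color'],cv2.COLOR_RGB2BGR))
    print(n,p['intrinsics'].tolist(),np.round(p['extrinsics'],4).tolist())
    for t in ('shaker','plate','bar_knob','bar','bar_hinge','vial_amber','weight','dish','filter','tape','timer','small_beaker','vial_clear'):
        try: r=trace(t,p)
        except Exception as e: print(t,e); continue
        for d in r[:2]:
            m=d['mask']; ys,xs=np.nonzero(m)
            print(t,round(d['conf'],2),np.round(d['extent']),m.sum(),xs.mean().round(1),ys.mean().round(1), np.round(cv2.minAreaRect(np.c_[xs,ys].astype(np.float32))[0:3:2][0],1),cv2.minAreaRect(np.c_[xs,ys].astype(np.float32))[1:])
E
```

```text
0.0187
0.0 [ 0.18260636 -0.59710284  0.23020189] [[-9.56338536e-01 -2.92260169e-01 -7.73567133e-04]
 [-2.92261166e-01  9.56336238e-01  2.10010178e-03]
 [ 1.26014179e-04  2.23449190e-03 -9.99997496e-01]] 1.0051189258994786
top [[496.3819787050239, 0.0, 255.09785608826374], [0.0, 496.3819787050239, 190.21056928000397], [0.0, 0.0, 1.0]] [[0.0161, -0.9999, -0.0022, 0.0529], [-0.9888, -0.0156, -0.1482, 0.5775], [0.1482, 0.0045, -0.989, 1.3215], [0.0, 0.0, 0.0, 1.0]]
shaker 0.81 [252. 146. 343. 254.] 6478 293.5 199.7 [295.  200.3] ((100.7972640991211, 84.57816314697266), 84.2894058227539)
plate 0.82 [281. 173. 329. 228.] 1516 304.9 201.0 [304.9 201. ] ((47.77561950683594, 32.96101379394531), 67.2490234375)
bar_knob 0.68 [259. 204. 266. 245.] 141 260.6 223.5 [260.9 224.5] ((5.0705976486206055, 41.15696716308594), 2.12109637260437)
bar 0.67 [258. 204. 266. 247.] 126 260.4 224.2 [260.5 225.5] ((4.141610622406006, 41.18601989746094), 4.398705959320068)
bar 0.5 [139. 131. 158. 150.] 293 148.4 140.5 [148.5 140.5] ((21.21320343017578, 15.55634880065918), 45.0)
bar_hinge 0.7 [252. 148. 341. 252.] 
[... 2386 characters left out ...]
 ((18.657434463500977, 11.067972183227539), 71.56504821777344)
weight 0.58 [177. 260. 191. 278.] 160 183.9 267.3 [184.  267.5] ((15.0, 12.0), 90.0)
dish 0.62 [187. 317. 225. 355.] 1029 205.4 336.7 [205.2 336.6] ((33.093807220458984, 37.565940856933594), 26.56505012512207)
filter 0.65 [198. 267. 213. 285.] 131 204.2 275.9 [204.5 276. ] ((16.0, 9.0), 90.0)
timer 0.69 [277. 131. 309. 146.] 392 293.6 137.7 [293.2 136.7] ((24.80002784729004, 20.41976547241211), 14.931418418884277)
small_beaker 0.88 [353. 145. 375. 171.] 401 360.4 156.3 [359.9 156.6] ((16.76007080078125, 26.56313133239746), 18.434946060180664)
vial_clear 0.51 [162. 241. 171. 258.] 153 165.9 250.1 [166.  249.5] ((17.0, 10.0), 90.0)
```

```bash
python3 - <<'E'
import cv2,numpy as np
a=cv2.imread('pics/top0.png')[130:270,235:395]; cv2.imwrite('pics/top0c.png',cv2.resize(a,None,fx=4.2,fy=4.2,interpolation=cv2.INTER_CUBIC))
E
cat > h.py <<'E'
import numpy as np
def ray(p,uv,z):
    K,E=p['intrinsics'],p['extrinsics']; R,t=E[:3,:3],E[:3,3]
    c=-R.T@t; d=R.T@np.linalg.solve(K,np.array([uv[0],uv[1],1.0])); return c+d*(z-c[2])/d[2]
def proj(p,X):
    E=p['extrinsics']; q=np.atleast_2d(X)@E[:3,:3].T+E[:3,3]; q=q@p['intrinsics'].T; return q[:,:2]/q[:,2:]
E
python3 - <<'E'
from h import *; from plant import *
p=snapshot('top')
for n,uv,z in [('shaker',(295,200.3),.05),('plate',(304.9,201),.07),('bar0',(262,204),.07),('bar1',(260.5,244),.08)]: print(n,ray(p,uv,z).round(3))
E
```

```text
shaker [ 0.549 -0.047  0.05 ]
plate [ 0.545 -0.072  0.07 ]
bar0 [0.535 0.043 0.07 ]
bar1 [0.428 0.045 0.08 ]
```

View pics/top0c.png

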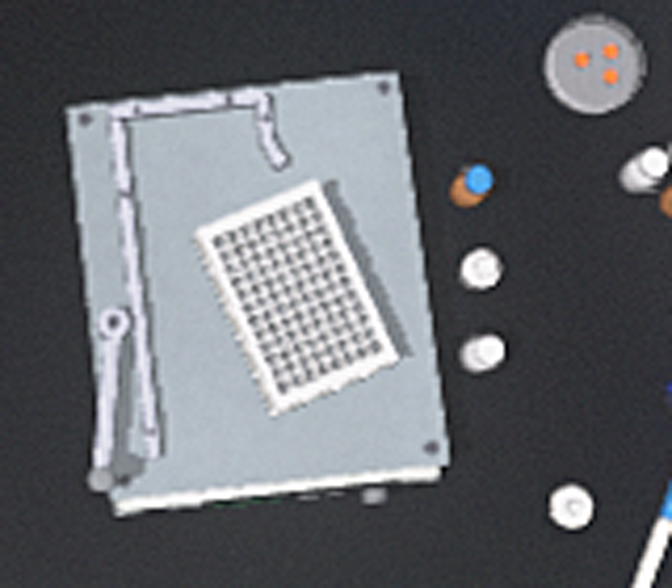

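The top view shows the shaker yawed a few degrees counter-clockwise. The plate (crop centre ≈ (297,295)) leans left in front of the cheek (tip ≈ (280,160)), the bar is open with its knob at ≈ (103,478), and the hinge is at (113,322). Next I move over it for a close view.

Call:
{"api": "carry_out", "payload": {"fingers": [1,1,1,1,1,1,1,1,1,1], "translation": [[-44,42,-10],[-88,84,-20],[-132,126,-30],[-176,168,-40],[-220,210,-50],[-264,252,-60],[-308,294,-70],[-352,336,-80],[-396,378,-90],[-438,418,-100]], "twist": [[0,0,-0.14],[0,0,-0.28],[0,0,-0.42],[0,0,-0.56],[0,0,-0.7],[0,0,-0.84],[0,0,-0.98],[0,0,-1.12],[0,0,-1.26],[0,0,-1.387]]}}

```text
time: 2.7
ee_pos: [0.48, -0.0678, 0.3321]
tool_rot: [[0.118, -0.993, 0.001], [-0.993, -0.118, 0.0], [0.0, -0.001, -1.0]]
wrist_force: [0.6, 0.3, -0.0]
grip_width: 1.0
grasp_force: 0.0
```

Run:
```python
from plant import *
from h import *
import cv2
s=state(); print(s['time'],s['ee_pos'],np.round(s['tool_rot'],3).tolist(),s['joint_positions'])
p=snapshot('wrist'); np.savez('w1.npz',**p); cv2.imwrite('pics/w1.png',cv2.cvtColor(p['color'],cv2.COLOR_RGB2BGR))
E=p['extrinsics']; print((-E[:3,:3].T@E[:3,3]).round(3),E[:3,:3].round(2).tolist(),p['intrinsics'][0])
for t in ('plate','bar_knob','shaker'):
  for d in trace(t,p)[:2]: print(t,d['conf'],d['extent'])
```

```text
2.7 [ 0.48001309 -0.06782695  0.33209872] [[0.118, -0.993, 0.001], [-0.993, -0.118, 0.0], [0.0, -0.001, -1.0]] [ 1.12092170e+01  4.68042304e+00 -8.17420435e+00  8.66034713e-03
 -7.70794548e+01 -4.45297834e+00]
[ 0.489 -0.146  0.475] [[-0.99, -0.12, -0.0], [-0.11, 0.95, 0.3], [-0.03, 0.3, -0.95]] [328.3246024    0.         254.67173214]
plate 0.76 [139.7, 98.2, 261.7, 192.5]
bar_knob 0.78 [205.2, 226.7, 288.9, 258.1]
shaker 0.56 [84.4, 68.2, 308.0, 256.3]
```

View pics/w1.png

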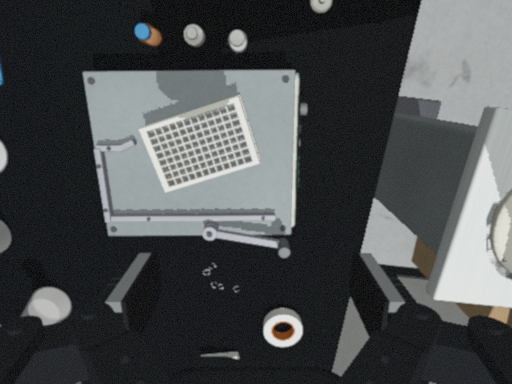

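The wrist view has the platform in full: corners ≈ (85,72), (300,70), (108,236), plate (140–260, 97–192), hinge (210,233), knob (284,249). I rectify it to read the points accurately.

```bash
cat >> h.py <<'E'
import cv2
def ortho(p,o,yaw,z,mm=0.45,W=640,H=560,x0=-140,y0=125):
    # image cols = shaker x from x0 (mm), rows = -y from y0
    c,s=np.cos(yaw),np.sin(yaw)
    def w(u,v):
        x=(x0+u*mm)/1e3; y=(y0-v*mm)/1e3; return [o[0]+c*x-s*y,o[1]+s*x+c*y,z]
    src=np.float32([[0,0],[W,0],[W,H],[0,H]])
    dst=np.float32(proj(p,np.array([w(*q) for q in src])))
    M=cv2.getPerspectiveTransform(dst,src)
    return cv2.cvtColor(cv2.warpPerspective(p['color'],M,(W,H),flags=cv2.INTER_CUBIC),cv2.COLOR_RGB2BGR)
E
python3 - <<'E'
from h import *
p=dict(np.load('w1.npz'))
o=ortho(p,(.547,-.047),np.radians(6.5),.05)
cv2.imwrite('pics/o1.png',o)
E
```

```text
(no output)
```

View pics/o1.png

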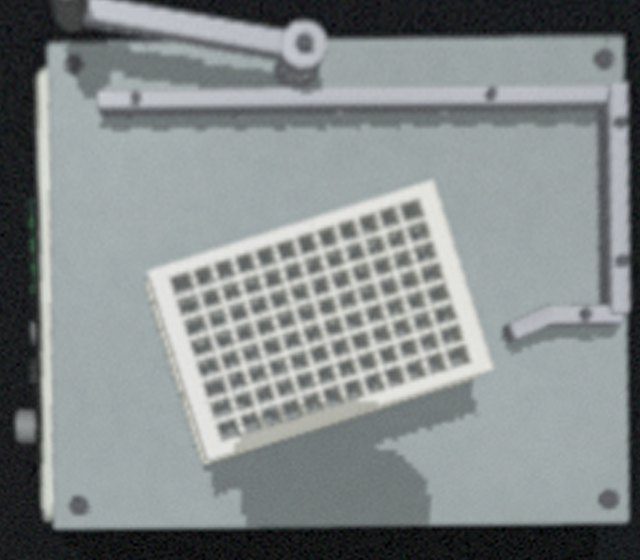

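```bash
cat >> h.py <<'E'
SO=np.array([.5643,-.0474]); SY=.126
def toS(P,o=None,y=None):
    o=SO if o is None else o; y=SY if y is None else y
    d=np.asarray(P)[...,:2]-o; c,s=np.cos(y),np.sin(y)
    return np.stack([c*d[...,0]+s*d[...,1],-s*d[...,0]+c*d[...,1]],-1)*1e3
def toW(q):
    q=np.asarray(q,float)/1e3; c,s=np.cos(SY),np.sin(SY)
    return SO+np.stack([c*q[...,0]-s*q[...,1],s*q[...,0]+c*q[...,1]],-1)
E
python3 - <<'E'
from h import *
from plant import *
p=dict(np.load('w1.npz'))
c0=-p['extrinsics'][:3,:3].T@p['extrinsics'][:3,3]
def w(u,v,z):
    x=(-140+u*.45)/1e3;y=(125-v*.45)/1e3;c,s=np.cos(np.radians(6.5)),np.sin(np.radians(6.5))
    g=np.array([.547+c*x-s*y,-.047+s*x+c*y,.05]); return c0+(g-c0)*(z-c0[2])/(.05-c0[2])
for n,u,v,z in [('hinge -23.5,95.5',305,43,.076),('guide back inner 119,75',600,104,.05),('stop right end front 111,-18',610,313,.05),('cheek tip',508,338,.05),('guide front inner -112,75',99,112,.05),('PL',626,36,.05),('PLf',48,44,.05),('PR',628,522,.05),('PRf',52,528,.05)]: print(n,toS(w(u,v,z)).round(1))
C=np.array([w(u,v,.081) for u,v in [(148,270),(433,181),(492,369),(207,463)]])
S=toS(C); print(S.round(1),S.mean(0).round(1)); 
for a,b in ((0,1),(3,2),(0,3),(1,2)): d=S[b]-S[a]; print(np.hypot(*d).round(1),np.degrees(np.arctan2(d[1],d[0])).round(2))
# knob top centre in wrist mask
for n in ('wrist','top'):
  q=snapshot(n)
  X=lambda a,z: np.r_[toW(a),z]
  k=recognise('bar_knob',q)[0]; print(n,k['conf'],np.round(k['extent'],1))
  im=cv2.cvtColor(q['color'],cv2.COLOR_RGB2BGR); f=4 if n=='top' else 3
  if n=='top':
    im=cv2.resize(im,None,fx=f,fy=f,interpolation=cv2.INTER_CUBIC)
    def poly(P,z,col):
        cv2.polylines(im,[np.int32((proj(q,np.array([X(a,z) for a in P]))+.5)*f)],True,col,1)
    poly([(-135,110),(125,110),(125,-110),(-135,-110)],.05,(0,0,255))
    poly([(-112,75),(119,75)],.05,(0,255,0)); poly([(111,83),(111,-18)],.05,(0,255,0))
    poly([(84,-13.5),(117,-13.5)],.05,(0,255,0))
    poly(S,.081,(255,0,0))
    h=np.array([-23.5,95.5])
    cv2.imwrite('pics/ov_top.png',im[540:1060,960:1460])
E
```

```text
hinge -23.5,95.5 [-22.7  96.2]
guide back inner 119,75 [113.9  79.1]
stop right end front 111,-18 [117.2 -15. ]
cheek tip [ 71.1 -25.6]
guide front inner -112,75 [-111.6   78.4]
PL [125.9 109.6]
PLf [-134.2  109.2]
PR [ 124.1 -109.1]
PRf [-135.1 -108.6]
[[-90.2   0.1]
 [ 29.2  35.7]
 [ 52.8 -43. ]
 [-66.6 -80.8]] [-18.7 -22. ]
124.6 16.62
125.2 17.53
84.2 -73.72
82.2 -73.3
wrist 0.69 [203.2 224.5 290.2 256.1]
top 0.33 [253.5 148.2 343.  253. ]
```

View pics/ov_top.png

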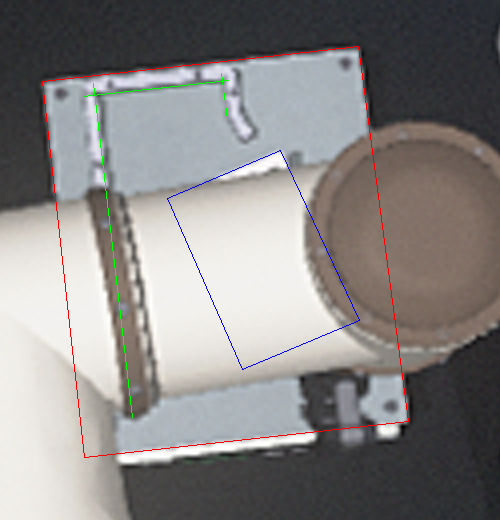

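The top overlay agrees with the fitted shaker pose to about 1–2 mm; the blue plate outline at crop (167–360, 150–370) matches the visible plate corner. In the shaker frame the plate is at (-19,-22) mm, turned 17°. I descend on its right side with the fingers open.

Call:
{"api": "carry_out", "payload": {"fingers": [1,1,1,1,1,1,1,1,1,1], "translation": [[31,-23,40],[62,-46,80],[93,-68,120],[93,-68,160],[93,-68,190],[93,-68,220],[93,-68,240],[93,-68,258],[93,-68,270],[93,-68,276]], "twist": [[0,0,-0.008],[0,0,-0.008],[0,0,-0.008],[0,0,-0.008],[0,0,-0.008],[0,0,-0.008],[0,0,-0.008],[0,0,-0.008],[0,0,-0.008],[0,0,-0.008]]}}

```text
time: 4.35
ee_pos: [0.5571, -0.1553, 0.0549]
tool_rot: [[0.12, -0.993, -0.001], [-0.993, -0.12, -0.0], [-0.0, 0.001, -1.0]]
wrist_force: [-0.3, 0.5, -0.8]
grip_width: 0.999
grasp_force: 0.0
```

```bash
cat > look.py <<'E'
import sys
from plant import *
from h import *
s=state(); R=s['tool_rot']; print('t',round(s['time'],2),'TCP_S',toS(s['ee_pos']).round(1),'z',round(s['ee_pos'][2]*1e3,1),'yaw_S',round(np.degrees(np.arctan2(R[1,1],R[0,1])-SY),2),'F_S',(toS(np.r_[s['wrist_force'][:2]]+SO)/1e3).round(2),round(s['wrist_force'][2],2),'grip',round(s['grip_width'],2))
if len(sys.argv)>2:
    p=snapshot(sys.argv[1]); c=cv2.cvtColor(p['color'],cv2.COLOR_RGB2BGR)
    np.savez('last.npz',**p)
    cv2.imwrite(f'pics/{sys.argv[2]}.png',ortho(p,SO,SY,.05) if len(sys.argv)>3 else c)
E
python3 look.py wrist w2
```

```text
t 4.35 TCP_S [ -20.7 -106.1] z 54.9 yaw_S -180.35 F_S [-0.19  0.54] -0.82 grip 1.0
```

View pics/w2.png

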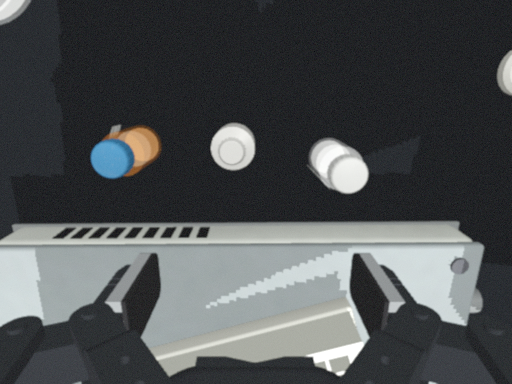

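Fingers are down over the platform's right edge, clear of the vials (y≈150 px), with the plate ahead at the bottom of the picture. Now the push to the left.

Call:
{"api": "carry_out", "payload": {"fingers": [1,1,1,1,1,1,1,1,1,1], "translation": [[-8,0,0],[-16,0,0],[-24,0,0],[-32,0,0],[-40,0,0],[-47,0,0],[-54,0,0],[-60,0,0],[-65,0,0],[-70,0,0]], "twist": [[0,0,-0.006],[0,0,-0.006],[0,0,-0.006],[0,0,-0.006],[0,0,-0.006],[0,0,-0.006],[0,0,-0.006],[0,0,-0.006],[0,0,-0.006],[0,0,-0.006]]}}

```text
time: 5.65
ee_pos: [0.549, -0.0848, 0.0553]
tool_rot: [[0.127, -0.992, 0.0], [-0.992, -0.127, -0.0], [0.0, -0.0, -1.0]]
wrist_force: [-0.4, 0.2, 0.3]
grip_width: 0.996
grasp_force: 0.2
```

```bash
python3 look.py side s3
python3 - <<'E'
import cv2
a=cv2.imread('pics/s3.png')[130:300,130:310]; cv2.imwrite('pics/s3c.png',cv2.resize(a,None,fx=3.3,fy=3.3,interpolation=cv2.INTER_CUBIC))
E
```

```text
t 5.65 TCP_S [-19.9 -35.2] z 55.3 yaw_S -179.95 F_S [-0.37  0.28] 0.3 grip 1.0
```

View pics/s3c.png

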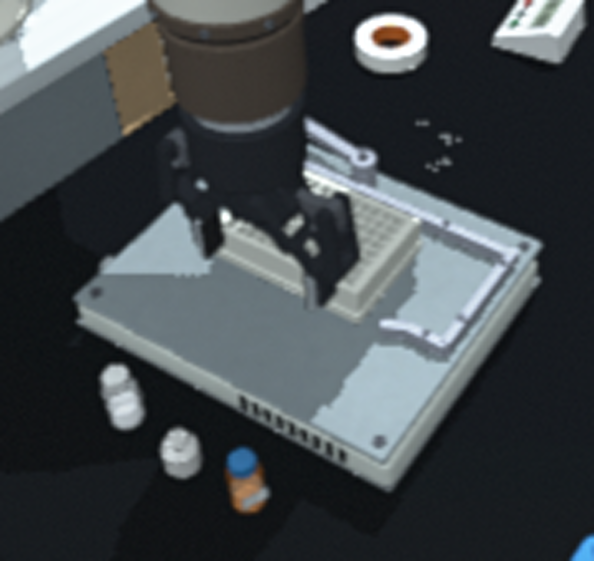

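The plate (crop ≈ (315,245)) is square against both fingers, about 15 mm short of the left guide and clear of the cheek. I keep pushing gently until it contacts.

Call:
{"api": "carry_out", "payload": {"fingers": [1,1,1,1,1,1,1,1,1,1], "translation": [[-3,0,0],[-6,0,0],[-8,0,0],[-10,0,0],[-11,0,0],[-12,0,0],[-12.5,0,0],[-13,0,0],[-13,0,0],[-13,0,0]], "twist": [[0,0,0],[0,0,0],[0,0,0],[0,0,0],[0,0,0],[0,0,0],[0,0,0],[0,0,0],[0,0,0],[0,0,0]]}}

```text
time: 6.95
ee_pos: [0.5474, -0.0721, 0.0553]
tool_rot: [[0.127, -0.992, 0.0], [-0.992, -0.127, 0.0], [-0.0, -0.0, -1.0]]
wrist_force: [0.5, -0.4, 0.3]
grip_width: 1.001
grasp_force: 0.0
```

```bash
python3 look.py
```

```text
t 6.95 TCP_S [-19.9 -22.4] z 55.3 yaw_S -179.94 F_S [ 0.43 -0.42] 0.25 grip 1.0
```

Call:
{"api": "carry_out", "payload": {"fingers": [1,1,1,1,1,1,1,1,1,1], "translation": [[-0.3,0,0],[-0.6,0,0],[-0.9,0,0],[-1.2,0,0],[-1.5,0,0],[-1.8,0,0],[-2,0,0],[-2,0,0],[-2,0,0],[-2,0,0]], "twist": [[0,0,0],[0,0,0],[0,0,0],[0,0,0],[0,0,0],[0,0,0],[0,0,0],[0,0,0],[0,0,0],[0,0,0]]}}

```text
time: 8.2
ee_pos: [0.5471, -0.0702, 0.0553]
tool_rot: [[0.127, -0.992, 0.0], [-0.992, -0.127, 0.0], [-0.0, -0.0, -1.0]]
wrist_force: [-0.7, -0.7, -0.4]
grip_width: 1.003
grasp_force: 0.0
```

```bash
python3 look.py
```

```text
t 8.2 TCP_S [-19.9 -20.4] z 55.3 yaw_S -179.94 F_S [-0.79 -0.59] -0.38 grip 1.0
```

Call:
{"api": "carry_out", "payload": {"fingers": [1,1,1,1,1,1,1,1,1,1], "translation": [[-0.3,0,0],[-0.6,0,0],[-0.9,0,0],[-1.2,0,0],[-1.5,0,0],[-1.8,0,0],[-2,0,0],[-2,0,0],[-2,0,0],[-2,0,0]], "twist": [[0,0,0],[0,0,0],[0,0,0],[0,0,0],[0,0,0],[0,0,0],[0,0,0],[0,0,0],[0,0,0],[0,0,0]]}}

```text
time: 9.45
ee_pos: [0.5469, -0.0684, 0.0553]
tool_rot: [[0.127, -0.992, -0.0], [-0.992, -0.127, -0.0], [0.0, 0.0, -1.0]]
wrist_force: [0.5, -3.8, 0.6]
grip_width: 1.002
grasp_force: 1.7
```

```bash
python3 look.py
```

```text
t 9.45 TCP_S [-19.9 -18.7] z 55.3 yaw_S -179.95 F_S [-0.   -3.86] 0.59 grip 1.0
```

The force rose to 3.9 N in -y where expected, so the plate is against the guide. Next: back off, lift, turn a quarter and go to the front.

Call:
{"api": "carry_out", "payload": {"fingers": [1,1,1,1,1,1,0.5,0,0,0], "translation": [[10,0,0],[14,0,-20],[14,0,-65],[10,10,-85],[0,30,-85],[-10,45,-85],[-25,60,-85],[-40,75,-85],[-50,92,-85],[-50,94,-85]], "twist": [[0,0,0],[0,0,0],[0,0,0.16],[0,0,0.34],[0,0,0.52],[0,0,0.7],[0,0,0.88],[0,0,1.06],[0,0,1.24],[0,0,1.42]]}}

```text
time: 10.7
ee_pos: [0.4461, -0.0302, 0.1404]
tool_rot: [[-0.963, -0.27, -0.0], [-0.27, 0.963, 0.001], [0.0, 0.001, -1.0]]
wrist_force: [0.7, -0.0, -0.5]
grip_width: 0.502
grasp_force: 0.0
```

```bash
python3 look.py wrist w4
```

```text
t 10.7 TCP_S [-115.1   31.9] z 140.4 yaw_S 98.42 F_S [ 0.71 -0.09] -0.52 grip 0.5
```

View pics/w4.png

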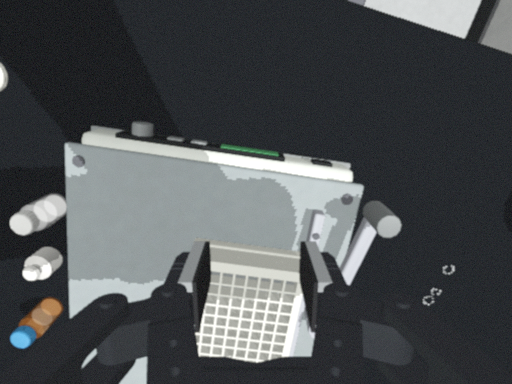

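Plate is square along the guide (guide end at (317,225)), and the knob at (382,218) is clear. I finish the turn and go down in front of the plate.

Call:
{"api": "carry_out", "payload": {"fingers": [0,0,0,0,0,0,0,0,0,0], "translation": [[4,0,0],[4,0,10],[4,0,25],[4,0,40],[4,0,52],[4,0,64],[4,0,74],[4,0,82],[4,0,85],[4,0,85]], "twist": [[0,0,0.147],[0,0,0.147],[0,0,0.147],[0,0,0.147],[0,0,0.147],[0,0,0.147],[0,0,0.147],[0,0,0.147],[0,0,0.147],[0,0,0.147]]}}

```text
time: 12.0
ee_pos: [0.4435, -0.0316, 0.0553]
tool_rot: [[-0.991, -0.131, 0.0], [-0.131, 0.991, -0.0], [-0.0, -0.0, -1.0]]
wrist_force: [-0.4, -0.0, -0.0]
grip_width: 0.502
grasp_force: 0.0
```

```bash
python3 look.py
```

```text
t 12.0 TCP_S [-117.8   30.9] z 55.3 yaw_S 90.29 F_S [-0.45  0.01] -0.03 grip 0.5
```

Call:
{"api": "carry_out", "payload": {"fingers": [0,0,0,0,0,0,0,0,0,0], "translation": [[-8,0,0],[-16,0,0],[-24,0,0],[-32,0,0],[-40,0,0],[-46,0,0],[-51,0,0],[-55,0,0],[-58,0,0],[-60,0,0]], "twist": [[0,0,0.005],[0,0,0.005],[0,0,0.005],[0,0,0.005],[0,0,0.005],[0,0,0.005],[0,0,0.005],[0,0,0.005],[0,0,0.005],[0,0,0.005]]}}

```text
time: 13.25
ee_pos: [0.503, -0.0238, 0.0553]
tool_rot: [[-0.992, -0.125, -0.0], [-0.125, 0.992, -0.0], [0.0, -0.0, -1.0]]
wrist_force: [-0.6, -1.2, 1.4]
grip_width: 0.5
grasp_force: 0.9
```

```bash
python3 look.py side s5
python3 - <<'E'
import cv2
a=cv2.imread('pics/s5.png')[130:300,130:310]; cv2.imwrite('pics/s5c.png',cv2.resize(a,None,fx=3.3,fy=3.3,interpolation=cv2.INTER_CUBIC))
E
```

```text
t 13.25 TCP_S [-57.9  31.1] z 55.3 yaw_S 89.99 F_S [-0.73 -1.09] 1.44 grip 0.5
```

View pics/s5c.png

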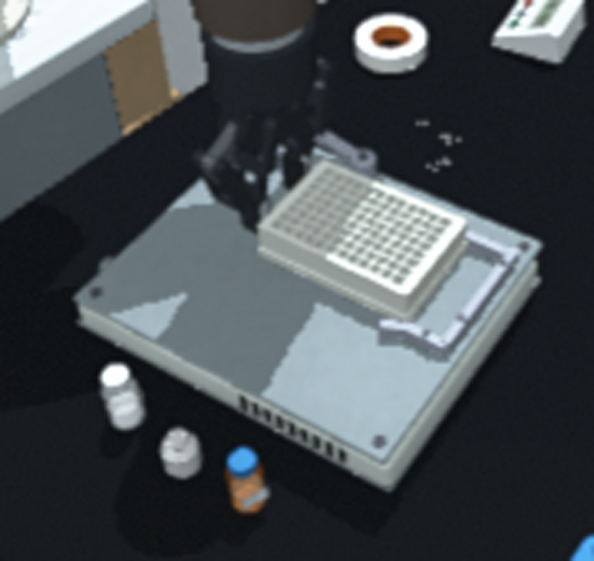

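The plate is square on the guide, its leading edge about 30 mm from the back stop and lined up inside the cheek. I continue the push.

Call:
{"api": "carry_out", "payload": {"fingers": [0,0,0,0,0,0,0,0,0,0], "translation": [[-3,0,0],[-6,0,0],[-9,0,0],[-12,0,0],[-15,0,0],[-18,0,0],[-21,0,0],[-24,0,0],[-26,0,0],[-27,0,0]], "twist": [[0,0,0],[0,0,0],[0,0,0],[0,0,0],[0,0,0],[0,0,0],[0,0,0],[0,0,0],[0,0,0],[0,0,0]]}}

```text
time: 14.55
ee_pos: [0.5298, -0.0204, 0.0553]
tool_rot: [[-0.992, -0.125, -0.0], [-0.125, 0.992, -0.0], [0.0, -0.0, -1.0]]
wrist_force: [-0.5, 0.3, 1.5]
grip_width: 0.498
grasp_force: 0.9
```

```bash
python3 look.py
```

```text
t 14.55 TCP_S [-30.8  31.1] z 55.3 yaw_S 89.99 F_S [-0.45  0.32] 1.52 grip 0.5
```

Call:
{"api": "carry_out", "payload": {"fingers": [0,0,0,0,0,0,0,0,0,0], "translation": [[-0.4,0,0],[-0.8,0,0],[-1.2,0,0],[-1.6,0,0],[-2,0,0],[-2.4,0,0],[-2.8,0,0],[-3,0,0],[-3,0,0],[-3,0,0]], "twist": [[0,0,0],[0,0,0],[0,0,0],[0,0,0],[0,0,0],[0,0,0],[0,0,0],[0,0,0],[0,0,0],[0,0,0]]}}

```text
time: 15.8
ee_pos: [0.5324, -0.0201, 0.0553]
tool_rot: [[-0.992, -0.125, -0.001], [-0.125, 0.992, -0.0], [0.001, -0.0, -1.0]]
wrist_force: [-2.5, -1.5, 2.9]
grip_width: 0.503
grasp_force: 1.6
```

```bash
python3 look.py
```

```text
t 15.8 TCP_S [-28.2  31.1] z 55.3 yaw_S 89.98 F_S [-2.7  -1.13] 2.92 grip 0.5
```

Call:
{"api": "carry_out", "payload": {"fingers": [0,0,0,0,0,0,0,0,0,0], "translation": [[-0.3,0,0],[-0.6,0,0],[-0.9,0,0],[-1.2,0,0],[-1.5,0,0],[-1.5,0,0],[-1.5,0,0],[-1.5,0,0],[-1.5,0,0],[-1.5,0,0]], "twist": [[0,0,0],[0,0,0],[0,0,0],[0,0,0],[0,0,0],[0,0,0],[0,0,0],[0,0,0],[0,0,0],[0,0,0]]}}

```text
time: 17.05
ee_pos: [0.5326, -0.0201, 0.0551]
tool_rot: [[-0.992, -0.125, -0.003], [-0.125, 0.992, -0.001], [0.003, -0.0, -1.0]]
wrist_force: [-6.9, -0.7, 5.6]
grip_width: 0.504
grasp_force: 4.2
```

```bash
python3 look.py
```

```text
t 17.05 TCP_S [-28.  31.] z 55.1 yaw_S 89.97 F_S [-6.89  0.15] 5.6 grip 0.5
```

Stiff stop at TCP x = -28, exactly the expected home. Back off, lift, and check with the wrist camera.

Call:
{"api": "carry_out", "payload": {"fingers": [0,0,0,0,0,-0.5,-1,-1,-1,-1], "translation": [[10,0,0],[25,0,0],[35,0,-30],[40,0,-75],[40,0,-120],[40,0,-165],[40,0,-195],[40,0,-195],[40,0,-195],[40,0,-195]], "twist": [[0,0,0],[0,0,0],[0,0,0],[0,0,0],[0,0,0],[0,0,0],[0,0,0],[0,0,0],[0,0,0],[0,0,0]]}}

```text
time: 18.3
ee_pos: [0.4937, -0.0249, 0.2489]
tool_rot: [[-0.992, -0.125, -0.003], [-0.125, 0.992, -0.0], [0.003, -0.0, -1.0]]
wrist_force: [-0.7, 0.5, -0.1]
grip_width: 0.0
grasp_force: 0.0
```

```bash
python3 look.py wrist w6
```

```text
t 18.3 TCP_S [-67.2  31.2] z 248.9 yaw_S 89.98 F_S [-0.59  0.54] -0.1 grip 0.0
```

View pics/w6.png

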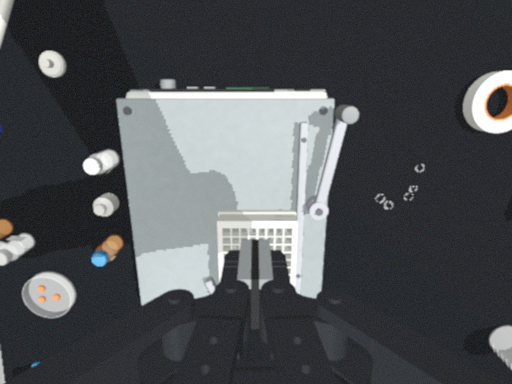

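Plate sits square, front edge at row ≈ 213; the knob top is ≈ (350,115), hinge ≈ (319,211). I compute the positions.

Run:
```python
from h import *
p=dict(np.load('last.npz'))
for n,uv,z in [('knob',(350.5,114.5),.0945),('hinge',(319,211),.0765),('frontL',(298,212.5),.055),('frontR',(218,211.5),.055),('pfl',(336,98),.05),('pfr',(117,98),.05)]: print(n,toS(ray(p,uv,z)).round(1))
k=toS(ray(p,(350.5,114.5),.0945))-[-23.5,95.5]; print(np.hypot(*k),np.arctan2(-k[0],-k[1]))
# red-line enlargement of front edge gradient
g=cv2.cvtColor(p['color'],cv2.COLOR_RGB2GRAY).astype(int)
for c in (225,240,258,275,290): print(c,g[204:222,c].tolist())
```

```text
knob [-122.1  115.3]
hinge [-24.2  96.5]
frontL [-14.2  78. ]
frontR [-15.6  -9.9]
pfl [-134.9  112.1]
pfr [-135.4 -107.3]
100.59343486879816 1.769093819408161
225 [161, 159, 160, 159, 160, 161, 163, 179, 204, 207, 183, 168, 167, 165, 167, 167, 179, 211]
240 [210, 210, 211, 210, 211, 201, 179, 178, 201, 207, 182, 169, 167, 168, 167, 165, 180, 211]
258 [213, 212, 210, 211, 211, 202, 188, 202, 243, 248, 212, 183, 178, 181, 181, 180, 204, 252]
275 [209, 209, 211, 211, 210, 200, 185, 206, 245, 249, 211, 173, 170, 177, 177, 168, 200, 252]
290 [205, 203, 204, 201, 187, 179, 181, 205, 244, 249, 211, 181, 172, 177, 181, 177, 198, 251]
```

Offsets cancel out against the platform edges: the plate front is at x≈-16 and centred at y≈31.6, so it is home. The knob is at about (-122,114), bar angle 1.76. I bring the shut fingers down outside the knob.

Call:
{"api": "carry_out", "payload": {"fingers": [-1,-1,-1,-1,-1,-1,-1,-1,-1,-1], "translation": [[16,43,0],[32,86,0],[47,128,0],[47,128,40],[47,128,80],[47,128,115],[47,128,145],[47,128,165],[47,128,174],[47,128,174]], "twist": [[0,0,0.06],[0,0,0.12],[0,0,0.19],[0,0,0.19],[0,0,0.19],[0,0,0.19],[0,0,0.19],[0,0,0.19],[0,0,0.19],[0,0,0.19]]}}

```text
time: 19.6
ee_pos: [0.4316, 0.096, 0.0758]
tool_rot: [[-0.998, 0.064, -0.001], [0.064, 0.998, -0.001], [0.001, -0.001, -1.0]]
wrist_force: [0.5, 0.8, 1.1]
grip_width: -0.001
grasp_force: 0.0
```

```bash
cat > plan.py <<'E'
import sys
from plant import *
from h import *
from scipy.spatial.transform import Rotation as Ro
s=state(); R=s['tool_rot']; P=np.array(s['ee_pos'])
off=float(sys.argv[1]); As=np.array(eval(sys.argv[2])); r=float(sys.argv[3]) if len(sys.argv)>3 else 100
h=np.array([-23.5,95.5])
for a in As:
    t=h+r*np.array([-np.sin(a),-np.cos(a)])-off*np.array([np.cos(a),-np.sin(a)])
    W=np.r_[toW(t),.075]; y=np.pi-a+SY; 
    T=np.array([[-np.sin(y),np.cos(y),0],[np.cos(y),np.sin(y),0],[0,0,-1.]]).copy()
    print(round(a,3),(R.T@(W-P)*1e3).round(0),Ro.from_matrix(R.T@T).as_rotvec().round(2))
E
python3 look.py; python3 plan.py 22 'np.linspace(1.72,1.0,10)'
```

```text
t 19.6 TCP_S [-113.6  159. ] z 75.8 yaw_S 79.11 F_S [0.55 0.76] 1.13 grip -0.0
1.72 [  0. -27.   1.] [-0.   -0.   -0.04]
1.64 [  1. -36.   1.] [-0.   -0.   -0.12]
1.56 [  2. -44.   1.] [-0.  -0.  -0.2]
1.48 [  2. -52.   1.] [-0.   -0.   -0.28]
1.4 [  1. -60.   1.] [-0.   -0.   -0.36]
1.32 [ -1. -68.   1.] [-0.   -0.   -0.44]
1.24 [ -3. -76.   1.] [-0.   -0.   -0.52]
1.16 [ -6. -84.   1.] [-0.  -0.  -0.6]
1.08 [ -9. -91.   1.] [-0.   -0.   -0.68]
1.0 [-13. -98.   1.] [-0.   -0.   -0.76]
```

Call:
{"api": "carry_out", "payload": {"fingers": [-1,-1,-1,-1,-1,-1,-1,-1,-1,-1], "translation": [[0,-10,1],[0,-19,1],[0,-27,1],[1,-36,1],[2,-44,1],[2,-52,1],[1,-60,1],[-1,-68,1],[-3,-76,1],[-6,-84,1]], "twist": [[0,0,0],[0,0,-0.02],[0,0,-0.04],[0,0,-0.12],[0,0,-0.2],[0,0,-0.28],[0,0,-0.36],[0,0,-0.44],[0,0,-0.52],[0,0,-0.6]]}}

```text
time: 20.85
ee_pos: [0.4328, 0.0116, 0.0759]
tool_rot: [[-0.858, -0.513, 0.002], [-0.513, 0.858, 0.001], [-0.002, -0.0, -1.0]]
wrist_force: [-0.3, -0.2, -0.2]
grip_width: -0.001
grasp_force: 0.3
```

```bash
python3 look.py side s7; python3 plan.py 22 'np.linspace(1.08,.3,10)';  python3 - <<'E'
import cv2
a=cv2.imread('pics/s7.png')[130:300,130:310]; cv2.imwrite('pics/s7c.png',cv2.resize(a,None,fx=3.3,fy=3.3,interpolation=cv2.INTER_CUBIC))
E
```

```text
t 20.85 TCP_S [-123.1   75.1] z 75.9 yaw_S 113.64 F_S [-0.31 -0.13] -0.2 grip -0.0
1.08 [ 2. -7.  1.] [-0.    0.   -0.08]
0.993 [  3. -15.   1.] [-0.    0.   -0.16]
0.907 [  3. -24.   1.] [-0.    0.   -0.25]
0.82 [  2. -33.   1.] [-0.    0.   -0.34]
0.733 [  1. -42.   1.] [-0.    0.   -0.42]
0.647 [ -2. -50.   1.] [-0.    0.   -0.51]
0.56 [ -5. -59.   1.] [-0.   0.  -0.6]
0.473 [ -8. -67.   1.] [-0.    0.   -0.68]
0.387 [-12. -75.   1.] [-0.    0.   -0.77]
0.3 [-17. -82.   1.] [-0.    0.   -0.86]
```

View pics/s7c.png

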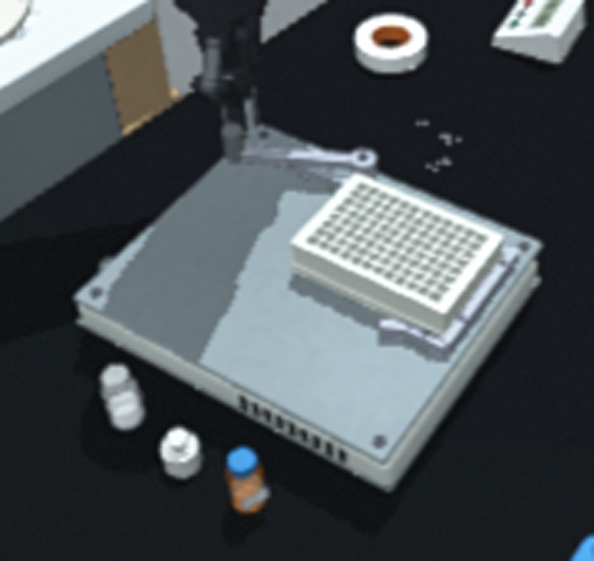

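The bar is swinging along, with the knob at crop (235,150) in front of the fingers, and the plate is still home. Carry on.

Call:
{"api": "carry_out", "payload": {"fingers": [-1,-1,-1,-1,-1,-1,-1,-1,-1,-1], "translation": [[2,-7,1],[3,-15,1],[3,-24,1],[2,-33,1],[1,-42,1],[-2,-50,1],[-5,-59,1],[-8,-67,1],[-12,-75,1],[-17,-82,1]], "twist": [[0,0,-0.08],[0,0,-0.16],[0,0,-0.25],[0,0,-0.34],[0,0,-0.42],[0,0,-0.51],[0,0,-0.6],[0,0,-0.68],[0,0,-0.77],[0,0,-0.86]]}}

```text
time: 22.15
ee_pos: [0.4886, -0.0503, 0.0746]
tool_rot: [[-0.173, -0.985, -0.0], [-0.985, 0.173, -0.0], [0.0, 0.0, -1.0]]
wrist_force: [-0.5, 0.5, -0.5]
grip_width: 0.0
grasp_force: 0.3
```

```bash
python3 look.py; python3 plan.py 22 'np.linspace(.26,.0,8)'
```

```text
t 22.15 TCP_S [-75.5   6.6] z 74.6 yaw_S 162.85 F_S [-0.43  0.52] -0.52 grip 0.0
0.26 [ 1. -5. -0.] [ 0.   -0.   -0.04]
0.223 [ 1. -9. -0.] [ 0.   -0.   -0.08]
0.186 [  2. -13.  -0.] [ 0.   -0.   -0.11]
0.149 [  2. -17.  -0.] [ 0.   -0.   -0.15]
0.111 [  2. -21.  -0.] [ 0.   -0.   -0.19]
0.074 [  2. -24.  -0.] [ 0.   -0.   -0.23]
0.037 [  2. -28.  -0.] [ 0.   -0.   -0.26]
0.0 [  2. -32.  -0.] [ 0.  -0.  -0.3]
```

Call:
{"api": "carry_out", "payload": {"fingers": [-1,-1,-1,-1,-1,-1,-1,-1,-1,-1], "translation": [[1,-3,0],[1,-6,0],[1,-9,0],[2,-13,0],[2,-17,0],[2,-20,0],[2,-23,0],[2,-25,0],[2,-27,0],[2,-28,0]], "twist": [[0,0,-0.03],[0,0,-0.05],[0,0,-0.08],[0,0,-0.11],[0,0,-0.15],[0,0,-0.18],[0,0,-0.22],[0,0,-0.24],[0,0,-0.27],[0,0,-0.3]]}}

```text
time: 23.4
ee_pos: [0.5162, -0.0567, 0.0743]
tool_rot: [[0.126, -0.992, -0.0], [-0.992, -0.126, -0.0], [0.0, 0.0, -1.0]]
wrist_force: [-0.8, 0.0, 0.3]
grip_width: -0.001
grasp_force: 0.3
```

```bash
python3 look.py
```

```text
t 23.4 TCP_S [-48.9  -3.2] z 74.3 yaw_S -179.95 F_S [-0.74  0.14] 0.31 grip -0.0
```

Call:
{"api": "carry_out", "payload": {"fingers": [-1,-1,-1,-1,-1,-1,-1,-1,-1,-1], "translation": [[0,-0.5,0],[0,-1,0],[0,-1.5,0],[0,-2,0],[0,-2.5,0],[0,-3,0],[0,-3.5,0],[0,-4,0],[0,-4,0],[0,-4,0]], "twist": [[0,0,0],[0,0,0],[0,0,0],[0,0,0],[0,0,0],[0,0,0],[0,0,0],[0,0,0],[0,0,0],[0,0,0]]}}

```text
time: 24.65
ee_pos: [0.5193, -0.0563, 0.0742]
tool_rot: [[0.124, -0.992, -0.002], [-0.992, -0.124, -0.0], [-0.0, 0.002, -1.0]]
wrist_force: [-3.5, -1.2, 1.5]
grip_width: 0.002
grasp_force: 2.0
```

```bash
python3 look.py
```

```text
t 24.65 TCP_S [-45.7  -3.2] z 74.2 yaw_S -180.07 F_S [-3.61 -0.78] 1.47 grip 0.0
```

The end stop is at offset 22.4 mm, just as expected for a shut bar. One more light press, then retreat.

Call:
{"api": "carry_out", "payload": {"fingers": [-1,-1,-1,-1,-1,-1,-1,-1,-1,-1], "translation": [[0,-0.5,0],[0,-1,0],[0,-1,0],[0,-1,0],[0,15,0],[0,30,-20],[0,40,-70],[0,45,-130],[-20,60,-190],[-20,60,-190]], "twist": [[0,0,0],[0,0,0],[0,0,0],[0,0,0],[0,0,0],[0,0,0],[0,0,0],[0,0,0],[0,0,0],[0,0,0]]}}

```text
time: 25.9
ee_pos: [0.4614, -0.0426, 0.2703]
tool_rot: [[0.127, -0.992, 0.016], [-0.992, -0.127, 0.003], [-0.001, -0.016, -1.0]]
wrist_force: [0.8, 0.2, -0.3]
grip_width: -0.002
grasp_force: 0.0
```

```bash
python3 look.py
python3 - <<'E'
from plant import *
from h import *
p=snapshot('side'); q=snapshot('wrist')
np.savez('fs.npz',**p); np.savez('fw.npz',**q)
for n,im in (('side',p),('wrist',q)):
    for t in ('bar_knob','plate'):
        for d in trace(t,im)[:1]:
            ys,xs=np.nonzero(d['mask']); print(n,t,round(d['conf'],2),np.round(d['extent']))
    H=[(-23.5,95.5)]; 
    print(' exp knob',proj(im,np.r_[toW((-23.5,-4.5)),.0945]).round(1),'hinge',proj(im,np.r_[toW((-23.5,95.5)),.0745]).round(1))
    C=np.array([np.r_[toW((47+a*62.3,31+b*41.15)),.081] for a,b in ((1,1),(1,-1),(-1,-1),(-1,1))]); print(' exp plate top corners',proj(im,C).round(1).tolist())
    for d in trace('plate',im)[:1]:
        m=d['mask'].astype(np.uint8); c=max(cv2.findContours(m,0,2)[0],key=cv2.contourArea); print(' poly',cv2.approxPolyDP(c,3,True)[:,0].tolist())
E
```

```text
t 25.9 TCP_S [-101.4   17.7] z 270.3 yaw_S -179.94 F_S [0.82 0.13] -0.3 grip -0.0
side bar_knob 0.52 [213. 176. 242. 207.]
 exp knob [[215.6 197. ]] hinge [[239.6 178.3]]
 exp plate top corners [[281.8, 202.3], [263.9, 225.6], [217.4, 203.9], [237.1, 183.0]]
wrist bar_knob 0.62 [170. 138. 197. 243.]
wrist plate 0.63 [ 47. 136. 178. 218.]
 exp knob [[175.8 148.4]] hinge [[186.7 233.7]]
 exp plate top corners [[62.2, 216.2], [47.5, 140.4], [170.5, 140.5], [176.5, 216.5]]
 poly [[48, 142], [63, 217], [176, 218], [179, 214], [177, 161], [168, 151], [175, 137], [60, 137]]
```

```bash
python3 -c "
from plant import *
print(sign_off())"
```

```text
the job is handed in; nothing more can be done
None
```

The plate is square against the left guide and home on the back stop, the retaining bar is shut across its front, and the job is handed in after about 26 s of robot time. I confirmed both end positions by contact force and by the last wrist picture, which matched the expected home outline to within about 2 pixels.

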